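# Clamp a stair block in the one-hand bar clamp and keep it squeezed

## Robot

A 6-joint arm with a two-finger parallel gripper is mounted at the origin on the work surface. World frame = base frame: x ahead of the robot, y to its left, z up, the work surface at z = 0. Lengths are in mm, angles in rad, forces in N, time in s.
With the tool pointing down it reaches from about 300 to 1000 mm from the base axis. Payload 5.1 kg.
Tool frame: the origin (TCP) lies on the centre line of the jaws, within the pads' length; the fingertips stand 17 mm ahead of it and the grasp point (between the pads) lies 2 mm behind it; z points along the fingers, y is the line along which they close (so a half turn about z gives the same grasp; the last joint's range is limited). The gripper opens to 95 mm and grips with 3 to 60 N. Pads are 20 mm wide; open, the fingers measure 119 mm over their backs; the gripper's body (75 mm by 180 mm) begins 59 mm behind the grasp point.
Start: joints at [1.06, 0.124, 1.65, -0, 1.367, -0.083], TCP at [269.684, 591.401, 231.656] pointing down, gripper open.
Joint ranges: [-2.61, 2.61], [-1.02, 2.33], [0.03, 2.71], [-1.35, 4.49], [0.32, 2.68], [-2.91, 2.91]. Speed limits (rad/s): [2.57, 2.57, 3.14, 3.14, 3.14, 3.14].

## Interface

Orientations are given as [roll, pitch, yaw] about the fixed x, y, z axes, in that order (R = Rz(yaw) Ry(pitch) Rx(roll)).
In Python, from bench import status, cams, job gives the robot as it stands. The module is installed in compiled form; this text tells all that it offers.
- The arm moves only by the tool step_arm, never from a script. Its argument "series" is a list of rows, each a list of 7 numbers: the shift along the world's x, y, z in m, then the turn, a rotation vector about the world's x, y, z in rad, then the opening, from -1 (shut) to 1 (fully open). In form: [[dx, dy, dz, ax, ay, az, jaw], ...]. A call has 1 to 10 rows; each row shifts and turns the commanded pose from where the row before left it; what a row does not reach is not made up. A row lasts 1/8 s, in which the tool goes at most 62.5 mm and 10.7 degrees, less where a joint would pass 70% of its speed; a pose out of reach is approached as far as the arm can. A call is refused whole if a number of a shift passes 0.0625 or a number of a turn 0.188, either way. A call with a gripper value outside its range is refused whole. The fingers move at their own pace and stop on an object; "force" is the grip in N (left out, the last holds). Time passes only in rows, so rows that do not move let the fingers close. It gives the time, the measured TCP pose, the force, the opening and the grip force at its end, in the units of the state.
- status.state(): the state, without advancing time (a new reading comes with each control period).
- cams.capture(name): name is "side" or "top" or "wrist"; returns a dict with "frame" (384x512x3 uint8, red, green, blue), "camera_matrix" (3x3 intrinsics, pixels), "k1" (the pictures are not rectified: a ray, as slopes to the right and down, at radius r is drawn at 1 + k1 r^2 times it, then the intrinsics apply), "R" (3x3) and "t" (3): a world point X has camera coordinates R X + t. Camera axes: x right, y down, z forward; pixel columns grow to the right and rows downward; lengths in mm; the calibration is good to about 2 mm. A picture is of the moment at which its call begins. There is no depth.
- job.close_job(): hands the job in; it is judged then, once.
The state is a dict: "t": time; "qpos": joint angles; "qvel": joint speeds; "joint_efforts": joint torques, N m; "position": TCP position; "orientation": TCP orientation; "contact_force": force on the tool from outside, world axes, zero at the start; "moment": the same for the moment, N m; "finger_gap": finger opening in mm; "gripper_force": force on a finger pad.
Only numpy, scipy, OpenCV 4.12 (cv2) and the standard library are available. Lean on these libraries where they do the work, as an engineer would, in place of code of your own. Each camera call takes 0.05 s, during which the arm holds its last target. There are 200 camera calls.

## Task

Stand the brown wooden block upright on the rest between the open jaws of the bar clamp, with its long side along the bar, and let go of it. Then pump the clamp's orange trigger until the block is gripped between both jaws and the sprung pad of the moving jaw is pushed about halfway in, never right in, moving the jaw only by the trigger. Finish holding the trigger squeezed so that the clamp keeps gripping, and leave the other things on the bench where they are.

Things in the scene. Friction and masses are not known exactly. Their poses are not given: they have to be found in the camera images.
- block: Brown wooden block, 50 mm long (its x) by 40 mm wide (its y) by 60 mm tall (its z), about 90 g, loose, standing upright on the bench. Origin: centre of its underside. One of three similar-sized things (block, red tin, jar) whose places are swapped between runs.
- clamp: One-hand bar clamp (blue head and jaws, steel bar), fixed in a plywood cradle 330 x 90 mm (x -170 to 160), jaws, trigger and grip pointing up. Origin: at bench height below the head jaw's gripping face; x along the bar from head jaw to moving jaw, z up. The blue head fills x -137 to -25 mm, y -22 to 22, up to z 80 mm; above it stand the black grip and orange trigger.
- head_jaw: The fixed blue jaw; origin and axes as the clamp's. Its face is the plane x = 0; 36 mm wide, x -20 to 0 mm, up to z 112 mm. The block ends pressed against this face.
- seat (a point): Point on top of the block rest, 45 mm from the head jaw's face, on the bar's middle line; axes as the clamp's. The rest is two pale wooden rails beside the bar, top 52 mm above the bench, clamp x 0 to 100 mm, y -32 to 32 mm.
- jaw (a joint): Travel of moving jaw and bar towards the head jaw, m: 0 fully open, 0.07 most. Opening from head jaw to relaxed pad = 95 mm minus this (75 to 92 mm at the start). Each full trigger stroke advances it about 6.5 mm, in proportion to the squeeze; it stays there when the trigger goes back. Dragging it by hand takes 13 N.
- pad_rest (a point): Point on the moving jaw: the centre of the relaxed pad's face, 84 mm above the bench; axes as the clamp's. The blue jaw behind it is 36 mm wide, 24 mm thick and reaches 112 mm above the bench.
- pad (a joint): How far the sprung black pad of the moving jaw is pushed back, m: 0 relaxed, 0.015 right in; 0.9 N per mm. A yellow plunger shows between pad and jaw, 15 mm long when relaxed, gone when right in. The pad first slides the block along the rest to the head jaw (pad in about 1 mm), then gets pushed in.
- trigger (a joint): Squeeze of the orange trigger, rad: 0 at rest, 0.19 right in. Hinged 30 mm above the bench about the clamp's y; its tip moves 20 mm towards the grip (clamp -x). It springs back when released; squeezing takes 9 to 15 N at the tip.
- trigger_tip (a point): Centre of the trigger's tip, a cross bar 14 mm thick and 30 mm wide, 135 mm above the bench. At rest it lies at clamp x -90 mm, with its pushed side (towards the jaws) at x -83 mm.
- grip_top (a point): Top centre of the fixed black grip, 14 mm thick (clamp x -137 to -123 mm), 26 mm wide, z 75 to 150 mm. Trigger and grip together are 54 mm wide at rest, 34 mm squeezed. The grip does not give: a gripper straddling both should be centred near clamp x -120 mm, so that only the trigger's finger pushes, or follow.
- tin: Red-banded tin, 66 mm across, 85 mm tall, 350 g; bystander.
- jar: Jar with brass lid, 62 mm across, 85 mm tall; bystander.
- screwdriver: Screwdriver lying beyond the clamp; bystander.
- cleaner: Cleaner bottle with blue label, 56 mm across, 125 mm tall; bystander.
- hammer: Hammer lying beyond the clamp; bystander.
- tray: Green open tray, 160 by 110 by 45 mm; bystander.
Mind the look-alikes: they are no part of the job. Of the things like the block, leave any that is blue or purple; of the rest the smaller one is meant.

How it is judged:
By the outcome, as a careful person would: the job done as asked, in the order asked, and still so for the second after the job is handed in, while the arm keeps its last pose, push and grip.
It also fails if it takes over 72 s, if anything falls off the work surface, if the arm or the gripper's body presses on something with over 40 N, if the wrist force passes 120 N, or if a joint passes its speed limit or range.

## Working session

There is one attempt and no reset: what is moved stays moved. The work goes in short steps, Python scripts to look and compute and a tool call to move; the robot and the scene stay as the last step left them, time stands still between calls to the robot, and variables do not carry over. Pictures are saved under pics/ and viewed, at most 10 in all, crops included, and the job is handed in when it is done.

Besides the shell and the picture viewer there is one more tool, called after "Emit:" in YAML: its name, and indented under it one key for each argument. step_arm: Moves the arm, as the interface text tells. Its arguments: {"type":"object","properties":{"series":{"type":"array"},"force":{"type":"number"}},"required":["series"]}

```bash
mkdir -p pics; cat > h.py <<'E'
import numpy as np, cv2, pickle
from bench import status, cams, job
def cap(n,tag):
    c=cams.capture(n); cv2.imwrite(f'pics/{tag}.png',c['frame'][:,:,::-1]); pickle.dump(c,open(f'pics/{tag}.pkl','wb')); return c
def load(tag): return pickle.load(open(f'pics/{tag}.pkl','rb'))
def ray(c,uv):
    K=c['camera_matrix']; d=np.array([float(c['k1']),0,0,0])
    s=cv2.undistortPoints(np.array([[uv]],float),K,d)[0,0]
    R=np.array(c['R']);t=np.array(c['t'])
    return -R.T@t, R.T@np.array([s[0],s[1],1])
def onz(c,uv,z):
    o,d=ray(c,uv); return o+d*(z-o[2])/d[2]
def proj(c,X):
    return cv2.projectPoints(np.array(X,float).reshape(-1,1,3),cv2.Rodrigues(np.array(c['R']))[0],np.array(c['t'],float),c['camera_matrix'],np.array([float(c['k1']),0,0,0]))[0][:,0]
E
python3 - <<'E'
from h import *
a=cap('top','top0');b=cap('side','side0')
for c in(a,b): print(c['camera_matrix'],c['k1'],ray(c,(256,192)))
im=np.hstack([a['frame'],b['frame']])[:,:,::-1]
cv2.imwrite('pics/top0b.png',cv2.resize(a['frame'][:,:,::-1],(800,600),interpolation=2))
cv2.imwrite('pics/side0b.png',cv2.resize(b['frame'][:,:,::-1],(800,600),interpolation=2))
print(status.state())
E
```

```text
[[432.54803135   0.         258.24698708]
 [  0.         432.54803135 193.01596584]
 [  0.           0.           1.        ]] -0.07252514697155073 (array([ 420.65790111,  -45.33896179, 1194.40188201]), array([ 0.11492207, -0.00454484, -0.99338047]))
[[357.1256049    0.         254.96636173]
 [  0.         357.1256049  193.0651527 ]
 [  0.           0.           1.        ]] -0.06354717760203625 (array([ 511.29554285, -674.0951114 ,  832.3172645 ]), array([ 0.054646  ,  0.63970965, -0.76668289]))
{'t': 0.1, 'qpos': array([ 1.06042126e+00,  1.24407774e-01,  1.65152464e+00, -2.54077247e-05,
        1.36753929e+00, -8.25676118e-02]), 'qvel': array([ 1.07724972e-03, -3.36926854e-04, -1.66600134e-03,  1.98240369e-03,
       -5.78696950e-04,  7.52545614e-05]), 'joint_efforts': array([ 4.92252911e-04, -4.18876004e+01, -3.61097610e+01,  7.77078629e-02,
        4.61503398e-02, -6.77303888e-05]), 'position': array([269.41068132, 590.92694788, 230.53831106]), 'orientation': array([-3.13971795e+00, -1.30182527e-04,  2.71379023e+00]), 'contact_force': array([0.28776022, 0.79138033, 0.00274991]), 'moment': array([ 0.01086144, -0.05207797,  0.05748004]), 'gripper_force': 0.0, 'finger_gap': 95.050773290738}
```

View pics/top0b.png

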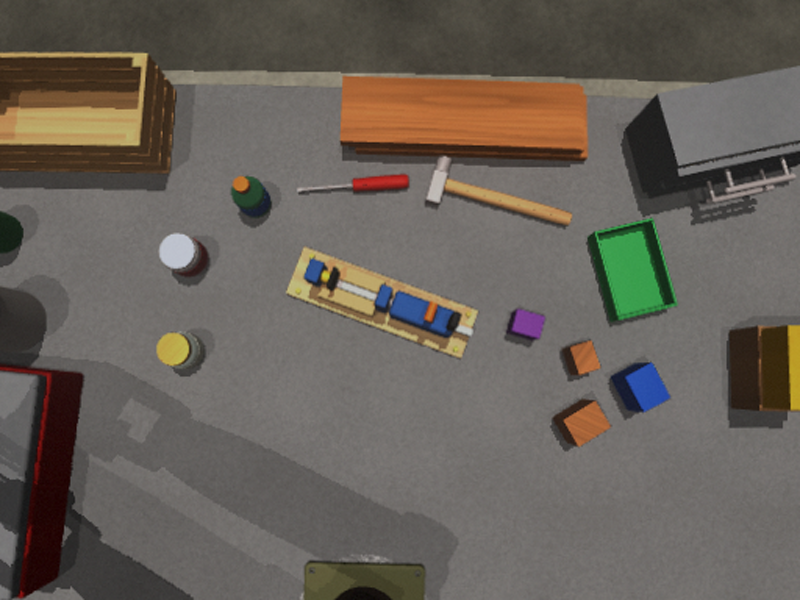

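View pics/side0b.png

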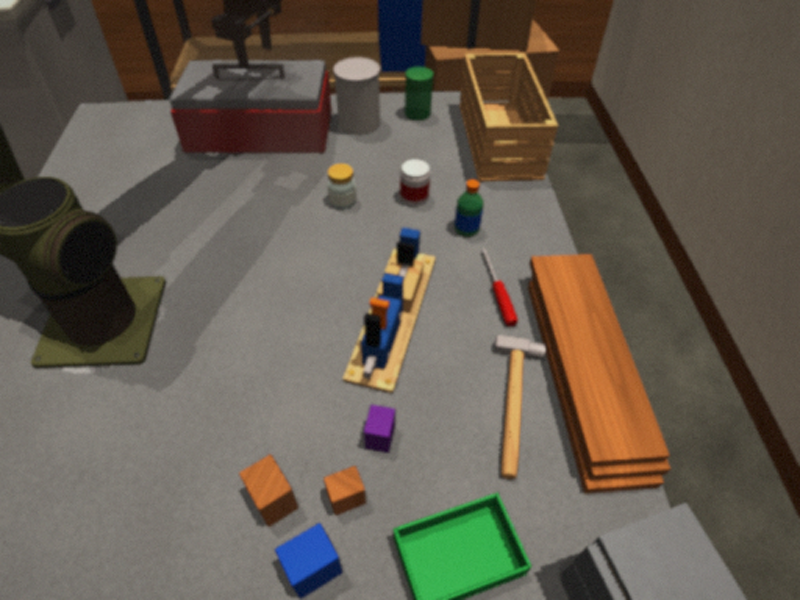

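Top view (800x600): the candidates are a small brown block (583,358), a large brown one (583,423), a purple one (527,324) and a blue one (641,388). By the description I want the small brown one. The clamp lies from (297,270) to (470,340), with the head to the right. Close crops come next.

```bash
python3 - <<'E'
from h import *
a=load('top0')['frame'][:,:,::-1];b=load('side0')['frame'][:,:,::-1]
c1=cv2.resize(a[150:235,175:310],(800,504),interpolation=2)   # x5.926
cv2.imwrite('pics/c1.png',c1)
c2=cv2.resize(a[200:290,345:435],(400,400),interpolation=2)  # x4.444
c3=cv2.resize(b[270:360,150:240],(400,400),interpolation=2)
cv2.imwrite('pics/c2.png',np.hstack([c2,c3]))
E
```

```text
(no output)
```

View pics/c1.png

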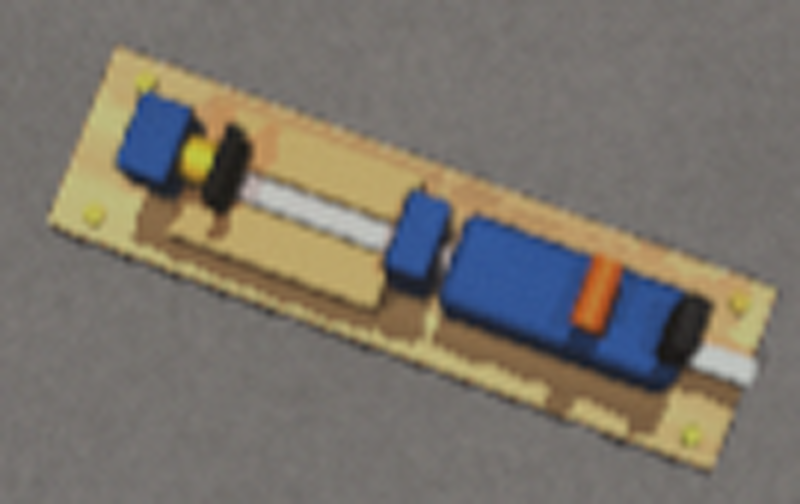

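View pics/c2.png

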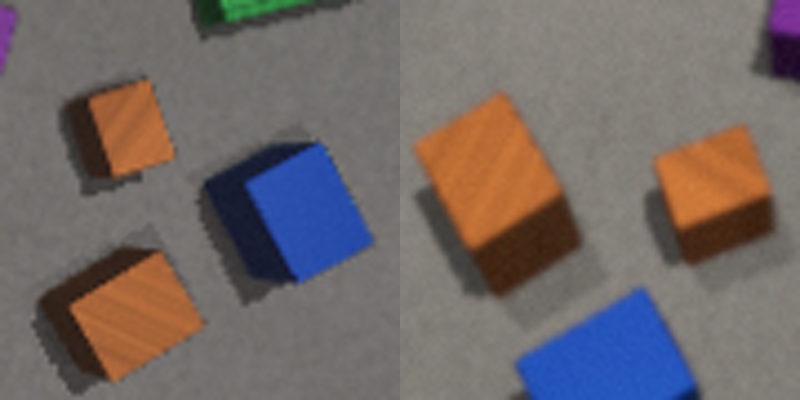

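```bash
cat > fit.py <<'E'
from h import *
from scipy.optimize import least_squares
c=load('top0')
def tr(p,L): L=np.array(L,float); cs,sn=np.cos(p[2]),np.sin(p[2]); return np.c_[p[0]+cs*L[:,0]-sn*L[:,1],p[1]+sn*L[:,0]+cs*L[:,1],L[:,2]]
s=800/135
px=(np.array([(118,46),(778,290),(713,470),(50,227),(413,190),(450,203),(390,262),(470,216),(443,292)])+.5)/s-.5+[175,150]
def L(h): return [(160,-45,h),(-170,-45,h),(-170,45,h),(160,45,h),(0,-18,112),(-20,-18,112),(0,18,112),(-25,-22,80),(-25,22,80)]
f=lambda p:(proj(c,tr(p,L(p[3])))-px).ravel()
r=least_squares(f,[620,50,1.9,12],loss='soft_l1'); print('clamp',r.x,np.degrees(r.x[2]));print((f(r.x)*s).reshape(-1,2).round(1).tolist())
P=r.x
s2=400/90
pb=(np.array([(89,99),(149,80),(175,158),(115,178)])+.5)/s2-.5+[345,200]
X=np.array([onz(c,q,60) for q in pb]);print(X.round(1).tolist(),X.mean(0),[np.linalg.norm(X[i]-X[i-1]).round(1) for i in range(4)])
e=(X[2]-X[1])+(X[3]-X[0]);print('block long yaw',np.arctan2(e[1],e[0]))
e=(X[1]-X[0])+(X[2]-X[3]);print('short yaw',np.arctan2(e[1],e[0]))
for n,q in dict(seat=(45,0,52),tip=(-90,0,135),grip=(-130,0,150),c120=(-120,0,0)).items(): print(n,tr(P,[q])[0].round(1))
o=np.array([(197,158),(240,128),(207,205)]);print('pad face', [ (np.array([[np.cos(P[2]),np.sin(P[2])],[-np.sin(P[2]),np.cos(P[2])]])@(onz(c,(q+.5)/s-.5+[175,150],z)[:2]-P[:2])).round(1) for q,z in ((o[0],84),(np.array((250,135)),100),(np.array((225,212)),100))])
E
python3 fit.py
```

```text
clamp [555.91236663 -14.25617293 -80.43641327   6.10319152] -4608.666999267768
[[1.1, 2.0], [1.1, -0.7], [1.4, 0.7], [-0.4, -1.1], [0.2, -3.7], [7.2, -0.6], [-6.4, 3.1], [1.2, -8.4], [-6.6, 9.3]]
[[480.4, -339.4, 60.0], [492.6, -375.6, 60.0], [446.7, -391.1, 60.0], [434.0, -355.0, 60.0]] [ 463.43961478 -365.28581605   60.        ] [np.float64(49.0), np.float64(38.2), np.float64(48.5), np.float64(38.2)]
block long yaw -2.815547096658172
short yaw -1.240139601841122
seat [570.3  28.4  52. ]
tip [527.1 -99.5 135. ]
grip [ 514.3 -137.4  150. ]
c120 [ 517.5 -127.9    0. ]
pad face [array([95. , -0.5]), array([ 74.7, -16.1]), array([72.9, 19. ])]
```

The cradle fit is good: clamp yaw is 1.245 rad. The crop confirms the small brown block, measuring 38x49 mm at (463,-365). Moving over it.

Emit:
step_arm:
  series:
    - [0.0114,-0.056,0,0,0,-0.14,0.4]
    - [0.0114,-0.056,0,0,0,-0.14,0.4]
    - [0.0114,-0.056,0,0,0,-0.14,0.4]
    - [0.0114,-0.056,0,0,0,-0.14,0.4]
    - [0.0114,-0.056,0,0,0,-0.14,0.4]
    - [0.0114,-0.056,0,0,0,-0.14,0.4]
    - [0.0114,-0.056,0,0,0,-0.14,0.4]
    - [0.0114,-0.056,0,0,0,-0.14,0.4]
    - [0.0114,-0.056,0,0,0,-0.14,0.4]
    - [0.0114,-0.056,0,0,0,-0.14,0.4]
  force: 15

```text
t: 1.35
position: [383.4, 29.6, 231.5]
orientation: [3.141, -0.0, 1.309]
contact_force: [1.6, -0.3, 0.1]
finger_gap: 66.7
gripper_force: 0.0
```

Emit:
step_arm:
  series:
    - [0.0114,-0.056,0,0,0,-0.14,0.4]
    - [0.0114,-0.056,0,0,0,-0.14,0.4]
    - [0.0114,-0.056,0,0,0,-0.14,0.4]
    - [0.0114,-0.056,0,0,0,-0.14,0.4]
    - [0.0114,-0.056,0,0,0,-0.14,0.4]
    - [0.0114,-0.056,0,0,0,-0.14,0.4]
    - [0.0114,-0.056,-0.04,0,0,-0.14,0.4]
    - [0,0,-0.04,0,0,0,0.4]
    - [0,0,0,0,0,0,0.4]
    - [0,0,0,0,0,0,0.4]

```text
t: 2.6
position: [462.7, -354.7, 157.0]
orientation: [3.141, -0.001, 0.334]
contact_force: [0.3, 0.1, 0.6]
finger_gap: 66.7
gripper_force: 0.0
```

```bash
python3 - <<'E'
from h import *
c=cap('wrist','w1');a=cap('top','top1')
s=status.state();print(s['position'],s['orientation'],s['finger_gap'],s['t'])
b=load('top0')['frame'][200:290,345:435]
cv2.imwrite('pics/w1b.png',cv2.resize(c['frame'][:,:,::-1],(800,600),interpolation=2))
E
```

```text
[ 463.39489495 -355.10619374  158.4460788 ] [ 3.13803526e+00 -1.94228194e-03  3.34696015e-01] 66.62892164454176 2.7
```

View pics/w1b.png

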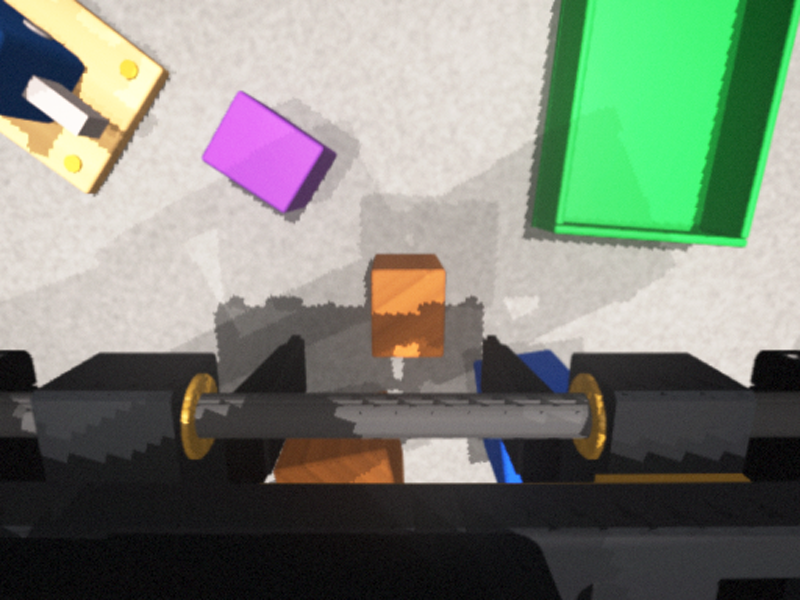

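Wrist view: the block top spans (371,268) to (445,357), and it is axis-aligned with the gripper. The cradle end corners are at (168,72) and (92,193).

```bash
python3 - <<'E'
from h import *
c=load('w1');s=1.5625
f=lambda q,z:onz(c,(np.array(q)+.5)/s-.5,z)
X=np.array([f(q,60) for q in[(371,268),(445,270),(445,357),(371,357)]]);print(X.round(1).tolist(),X.mean(0))
for i,j in((0,1),(3,2),(0,3),(1,2)):
  e=X[j]-X[i];print(np.linalg.norm(e),np.arctan2(e[1],e[0]))
t=np.array([555.9,-14.26]);w=1.2454
for L in((-170,-45),(-170,45)): print(t+[np.cos(w)*L[0]-np.sin(w)*L[1],np.sin(w)*L[0]+np.cos(w)*L[1]])
print(f((168,72),6.1),f((92,193),6.1))
E
```

```text
[[479.5, -335.0, 60.0], [491.3, -372.3, 60.0], [445.8, -389.4, 60.0], [432.4, -350.8, 60.0]] [ 462.25721084 -361.88756979   60.        ]
39.033429575775024 -1.2639347901852176
40.82430264113307 -1.237057132203317
49.72072019281407 -2.818158994666734
48.68624062839439 -2.781301119949519
[ 544.19224674 -189.72489254]
[ 458.91507761 -160.95330193]
[ 541.36868185 -186.06054517    6.1       ] [ 457.84058599 -156.86169457    6.1       ]
```

Emit:
step_arm:
  series:
    - [-0.001,-0.0075,-0.03,0,0,0,0.4]
    - [0,0,-0.045,0,0,0,0.4]
    - [0,0,-0.035,0,0,0,0.4]
    - [0,0,-0.01,0,0,0,0.4]
    - [0,0,0,0,0,0,0.4]
    - [0,0,0,0,0,0,-1]
    - [0,0,0,0,0,0,-1]
    - [0,0,0,0,0,0,-1]
    - [0,0,0,0,0,0,-1]
    - [0,0,0,0,0,0,-1]
  force: 15

```text
t: 3.95
position: [461.8, -362.8, 36.7]
orientation: [3.14, -0.001, 0.334]
contact_force: [-0.9, -0.2, 4.8]
finger_gap: 39.7
gripper_force: 15.0
```

Emit:
step_arm:
  series:
    - [0,0,0,0,0,0,-1]
    - [0,0,0.01,0,0,0,-1]
    - [0,0,0.04,0,0,0,-1]
    - [0,0,0.05,0,0,0,-1]
    - [0,0,0.05,0,0,0,-1]
    - [0,0,0.03,0,0,0,-1]
    - [0,0,0,0,0,0,-1]

```text
t: 4.82
position: [462.3, -363.2, 218.9]
orientation: [3.137, -0.003, 0.334]
contact_force: [0.8, -0.2, -1.1]
finger_gap: 39.6
gripper_force: 15.0
```

Emit:
step_arm:
  series:
    - [0.013,0.048,0,0,0,0.114,-1]
    - [0.013,0.048,0,0,0,0.114,-1]
    - [0.013,0.048,0,0,0,0.114,-1]
    - [0.013,0.048,0,0,0,0.114,-1]
    - [0.013,0.048,0,0,0,0.114,-1]
    - [0.013,0.048,0,0,0,0.114,-1]
    - [0.013,0.048,0,0,0,0.114,-1]
    - [0.013,0.048,0,0,0,0.114,-1]
    - [0,0,0,0,0,0,-1]
    - [0,0,0,0,0,0,-1]

```text
t: 6.08
position: [564.2, 21.5, 213.5]
orientation: [-3.138, 0.001, 1.246]
contact_force: [-0.2, 0.9, -1.0]
finger_gap: 39.9
gripper_force: 15.0
```

```bash
python3 - <<'E'
from h import *
c=cap('wrist','w2');a=cap('side','side2')
s=status.state();print(s['position'],s['orientation'],s['finger_gap'],s['t'])
b=a['frame'][130:260,210:300]
cv2.imwrite('pics/w2b.png',np.hstack([cv2.resize(c['frame'][0:300,100:420],(533,500),interpolation=2),cv2.resize(b,(266,500),interpolation=2)])[:,:,::-1])
E
```

```text
[564.55227146  20.7161178  214.48883312] [-3.13959584e+00  8.58216891e-04  1.24404061e+00] 39.934160919786116 6.175
```

View pics/w2b.png

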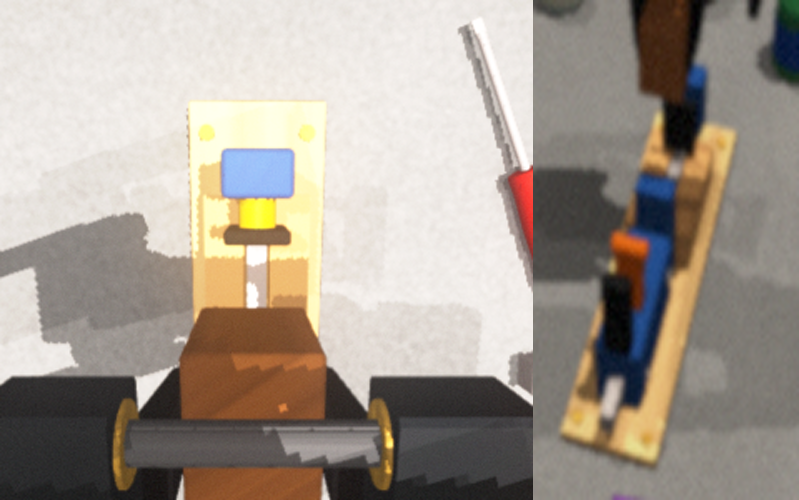

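```bash
python3 - <<'E'
from h import *
c=load('w2');s=500/300
f=lambda q,z:onz(c,(np.array(q)+.5)/s-.5+[100,0],z)
w=1.245;u=np.array([np.cos(w),np.sin(w)]);v=np.array([-u[1],u[0]])
o=np.array([555.9,-14.26])
for n,q,z in(('end',(189,101),6.1),('end',(326,101),6.1),('mjaw back',(222,149),112),('mjaw back',(294,149),112),('mjaw front top',(222,197),112),('mjf',(294,197),112),('pad top face L',(225,243),100),('padR',(290,243),100),('blk bot',(202,308),176.5),('blk',(307,308),176.5),('blktop',(181,352),236.5),('blktop',(325,352),236.5)):
  X=f(q,z);print(n,X.round(1),'clamp',(u@(X[:2]-o)).round(1),(v@(X[:2]-o)).round(1))
T=status.state()['position'][:2];print('tcp',u@(T-o),v@(T-o))
E
```

```text
end [563.3 156.    6.1] clamp 163.7 47.5
end [648.6 127.2   6.1] clamp 163.7 -42.5
mjaw back [577.1 110.5 112. ] clamp 125.0 19.9
mjaw back [609.3  99.6 112. ] clamp 125.0 -14.2
mjaw front top [569.7  89.6 112. ] clamp 102.8 20.2
mjf [602.7  78.5 112. ] clamp 102.9 -14.6
pad top face L [562.8  67.5 100. ] clamp 79.6 19.7
padR [594.6  56.8 100. ] clamp 79.7 -13.9
blk bot [552.7  52.6 176.5] clamp 62.3 24.4
blk [590.5  39.9 176.5] clamp 62.4 -15.4
blktop [553.6  53.8 236.5] clamp 63.7 24.0
blktop [589.7  41.7 236.5] clamp 63.8 -14.1
tcp 35.90551417163066 2.9974438457292414
```

Emit:
step_arm:
  series:
    - [0.0027,0.0012,-0.03,0,0,0,-1]
    - [0,0,-0.04,0,0,0,-1]
    - [0,0,-0.03,0,0,0,-1]
    - [0,0,-0.015,0,0,0,-1]
    - [0,0,-0.007,0,0,0,-1]
    - [0,0,0,0,0,0,-1]
    - [0,0,0,0,0,0,-1]

```text
t: 7.05
position: [569.0, 22.8, 95.3]
orientation: [3.139, -0.001, 1.246]
contact_force: [0.7, 0.5, -1.6]
finger_gap: 39.8
gripper_force: 15.0
```

Emit:
step_arm:
  series:
    - [0,0,-0.001,0,0,0,-1]
    - [0,0,-0.001,0,0,0,-1]
    - [0,0,0,0,0,0,-1]

```text
t: 7.42
position: [568.0, 23.0, 91.8]
orientation: [3.142, 0.0, 1.246]
contact_force: [-0.5, 0.4, -2.3]
finger_gap: 39.8
gripper_force: 15.0
```

Emit:
step_arm:
  series:
    - [0,0,-0.001,0,0,0,-1]
    - [0,0,-0.001,0,0,0,-1]
    - [0,0,0,0,0,0,-1]

```text
t: 7.8
position: [567.9, 22.9, 89.6]
orientation: [-3.141, 0.0, 1.246]
contact_force: [-0.5, 0.1, -1.2]
finger_gap: 39.8
gripper_force: 15.0
```

Emit:
step_arm:
  series:
    - [0,0,-0.001,0,0,0,-1]
    - [0,0,0,0,0,0,-1]

```text
t: 8.05
position: [568.0, 22.9, 88.8]
orientation: [-3.142, -0.0, 1.246]
contact_force: [-0.1, -0.9, -0.9]
finger_gap: 40.2
gripper_force: 15.0
```

Emit:
step_arm:
  series:
    - [0,0,-0.001,0,0,0,-1]
    - [0,0,0,0,0,0,-1]

```text
t: 8.3
position: [568.1, 22.9, 88.7]
orientation: [-3.141, 0.0, 1.246]
contact_force: [-3.3, 0.2, 5.4]
finger_gap: 40.0
gripper_force: 15.0
```

Emit:
step_arm:
  series:
    - [0,0,-0.001,0,0,0,-1]
    - [0,0,0,0,0,0,-1]

```text
t: 8.55
position: [568.1, 22.9, 88.6]
orientation: [-3.141, 0.0, 1.246]
contact_force: [-6.6, 0.1, 10.1]
finger_gap: 40.0
gripper_force: 15.0
```

Seated, with contact at 10 N. Releasing and lifting.

Emit:
step_arm:
  series:
    - [0,0,0.0015,0,0,0,-1]
    - [0,0,0,0,0,0,-0.1]
    - [0,0,0,0,0,0,0.2]
    - [0,0,0,0,0,0,0.4]
    - [0,0,0,0,0,0,0.4]
    - [0,0,0.015,0,0,0,0.4]
    - [0,0,0.04,0,0,0,0.4]
    - [0,0,0.05,0,0,0,0.4]

```text
t: 9.55
position: [567.3, 23.0, 194.3]
orientation: [-3.14, 0.0, 1.246]
contact_force: [0.0, 0.3, 0.3]
finger_gap: 66.3
gripper_force: 0.0
```

Emit:
step_arm:
  series:
    - [-0.0057,-0.0166,0,0,0,0.1745,0.8]
    - [-0.0057,-0.0166,0,0,0,0.1745,0.8]
    - [-0.0057,-0.0166,0,0,0,0.1745,0.8]
    - [-0.0057,-0.0166,0,0,0,0.1745,0.8]
    - [-0.0057,-0.0166,0,0,0,0.1745,0.8]
    - [-0.0057,-0.0166,0,0,0,0.1745,0.8]
    - [-0.0057,-0.0166,0,0,0,0.1745,0.8]
    - [-0.0057,-0.0166,0,0,0,0.1745,0.8]
    - [-0.0057,-0.0166,0,0,0,0.1745,0.8]
    - [0,0,0,0,0,0,0.8]

```text
t: 10.8
position: [516.8, -127.2, 194.5]
orientation: [3.141, 0.002, 2.812]
contact_force: [0.3, -1.0, 0.4]
finger_gap: 85.6
gripper_force: 0.0
```

```bash
python3 - <<'E'
from h import *
c=cap('wrist','w3');a=cap('side','side3')
s=status.state();print(s['position'],s['orientation'],s['finger_gap'],s['t'])
b=a['frame'][130:260,210:300]
cv2.imwrite('pics/w3b.png',np.hstack([cv2.resize(c['frame'],(512,384)),cv2.resize(b,(266,384),interpolation=2)])[:,:,::-1])
E
```

```text
[ 516.99049581 -126.27607317  194.08826888] [3.14120437e+00 1.05850623e-03 2.81326748e+00] 85.15100735078809 10.9
```

View pics/w3b.png

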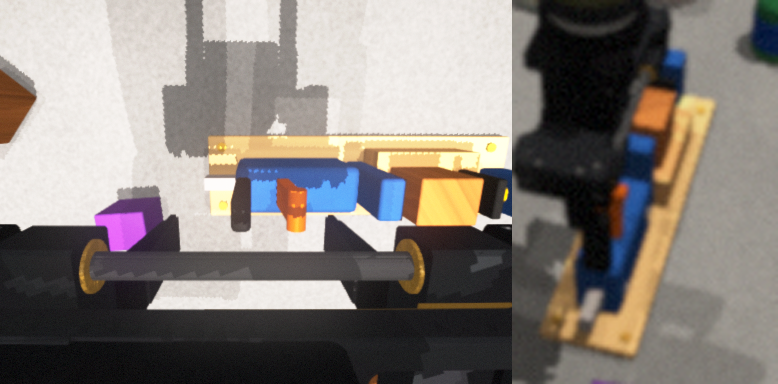

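The block stands upright on the rest. In the wrist view the grip top is at (232..250, 230) and the trigger top at (287..305, 230).

```bash
python3 - <<'E'
from h import *
c=load('w3');w=1.245;u=np.array([np.cos(w),np.sin(w)]);v=np.array([-u[1],u[0]]);o=np.array([555.9,-14.26])
print('cam',-c['R'].T@c['t'])
for q,z in(((232,230),150),((250,230),150),((287,230),142),((305,230),142),((236,180),150),((279,180),142),((416,222),112),((482,220),112),((392,217),112),((208,212),6.1),((208,136),6.1)):
  X=onz(c,q,z)[:2]-o;print(q,(u@X).round(1),(v@X).round(1))
T=status.state()['position'][:2]-o;print('tcp',u@T,v@T)
# predicted outlines
for n,L in dict(grip=[(-137,13,150),(-123,13,150),(-137,-13,150),(-123,-13,150)],trig=[(-83,15,142),(-97,15,142),(-83,-15,142)],hj=[(0,18,112),(0,-18,112)]).items():
  print(n,proj(c,[[*(o+u*a+v*b),z] for a,b,z in L]).round(0).tolist())
E
```

```text
cam [ 452.04467168 -104.22014059  346.82690138]
(232, 230) -131.9 -6.2
(250, 230) -119.6 -6.2
(287, 230) -93.4 -9.4
(305, 230) -80.6 -9.5
(236, 180) -128.6 28.6
(279, 180) -99.7 26.8
(416, 222) 15.1 -14.6
(482, 220) 69.4 -13.2
(392, 217) -5.0 -10.2
(208, 212) -169.2 -39.2
(208, 136) -165.9 47.9
tcp -118.57710192427967 1.0104777988695777
grip [[224.0, 203.0], [245.0, 203.0], [225.0, 239.0], [245.0, 239.0]]
trig [[303.0, 197.0], [283.0, 197.0], [301.0, 237.0]]
hj [[402.0, 183.0], [397.0, 226.0]]
```

Emit:
step_arm:
  series:
    - [-0.0014,0.002,-0.01,0,0,0,1]
    - [0,0,-0.02,0,0,0,1]
    - [0,0,-0.02,0,0,0,1]
    - [0,0,-0.01,0,0,0,1]
    - [0,0,0,0,0,0,0.8]
    - [0,0,0,0,0,0,0.7]
    - [0,0,0,0,0,0,0.65]
    - [0,0,0,0,0,0,0.65]
  force: 8

```text
t: 11.9
position: [515.7, -124.6, 134.0]
orientation: [-3.142, 0.001, 2.816]
contact_force: [-0.2, 0.2, 0.5]
finger_gap: 78.8
gripper_force: 0.0
```

Emit:
step_arm:
  series:
    - [0,0,0,0,0,0,-1]
    - [0,0,0,0,0,0,-1]
    - [0,0,0,0,0,0,-1]
  force: 6

```text
t: 12.28
position: [516.4, -122.3, 134.5]
orientation: [3.136, 0.001, 2.816]
contact_force: [0.7, 10.2, 6.4]
finger_gap: 53.9
gripper_force: 4.8
```

Emit:
step_arm:
  series:
    - [-0.0006,-0.0019,0,0,0,0,-1]
    - [0,0,0,0,0,0,-1]
    - [0,0,0,0,0,0,-1]
    - [0,0,0,0,0,0,-1]
  force: 22

```text
t: 12.78
position: [515.5, -124.6, 134.9]
orientation: [3.138, 0.001, 2.816]
contact_force: [-1.6, 7.1, 6.9]
finger_gap: 33.5
gripper_force: 22.0
```

```bash
python3 - <<'E'
from h import *
c=cap('wrist','w4')
s=status.state();print(s['position'],s['finger_gap'],s['t'],s['contact_force'])
cv2.imwrite('pics/w4b.png',np.vstack([cv2.resize(load('w3')['frame'][120:240,312:512],(500,300),interpolation=2),cv2.resize(c['frame'][120:240,312:512],(500,300),interpolation=2)])[:,:,::-1])
E
```

```text
[ 515.54392366 -124.64652562  134.89311734] 33.58428491566749 12.825 [-0.57923599  8.72196476  6.1729763 ]
```

View pics/w4b.png

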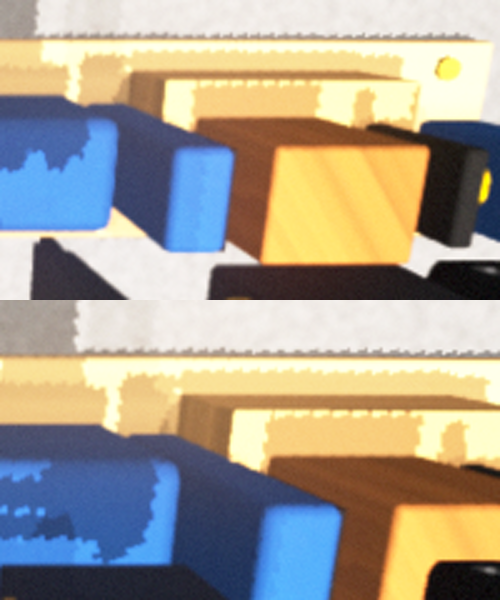

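At full squeeze the gap is 33.5 mm, and the jaw view is partly blocked by the gripper. Next I pump two more strokes and track the jaw numerically from the top camera.

Emit:
step_arm:
  series:
    - [0,0,0,0,0,0,0.7]
    - [0,0,0,0,0,0,0.7]
    - [0,0,0,0,0,0,0.7]
    - [0,0,0,0,0,0,0.7]
    - [0,0,0,0,0,0,0.7]
    - [0,0,0,0,0,0,-1]
    - [0,0,0,0,0,0,-1]
    - [0,0,0,0,0,0,-1]
    - [0,0,0,0,0,0,-1]
    - [0,0,0,0,0,0,-1]

```text
t: 14.08
position: [515.6, -124.5, 134.2]
orientation: [3.137, 0.001, 2.816]
contact_force: [4.8, 9.9, 4.8]
finger_gap: 36.2
gripper_force: 5.5
```

```bash
cat > jaw.py <<'E'
import sys
from h import *
o=np.array([555.9,-14.26]);w=1.245;u=np.array([np.cos(w),np.sin(w)]);v=np.array([-u[1],u[0]])
def rect(c,z,s=8):  # plane z rectified: u 20..140, v -30..30, 4px/mm
    U,V=np.meshgrid(np.arange(20,140,.25),np.arange(-30,30,.25))
    P=np.stack([o[0]+u[0]*U+v[0]*V,o[1]+u[1]*U+v[1]*V,np.full(U.shape,z)],-1)
    m=proj(c,P.reshape(-1,3)).reshape(*U.shape,2).astype(np.float32)
    return cv2.remap(c['frame'],m[...,0],m[...,1],cv2.INTER_LINEAR).astype(float)
def meas(c):
    r=rect(c,112); A=20+.25*np.arange(r.shape[1])
    bl=(r[...,2]-r[...,0]).clip(0)
    p=bl[90:160].mean(0); q=p*(A>60); cen=(q*A).sum()/q.sum(); n=(q>q.max()/2).nonzero()[0]
    r2=rect(c,84); ye=(np.minimum(r2[...,0],r2[...,1])-r2[...,2]); sat=(ye>110)&(r2[...,0]>140)
    sat[:, :]=sat; k=sat[95:150]; kk=np.nonzero(k.sum(0)>6)[0]
    br=((r[...,0]-r[...,2])>60)&(r[...,1]<r[...,0]*.65); b=np.nonzero(br[95:150].mean(0)>.5)[0]
    return dict(jaw=(A[n[0]],A[n[-1]],round(cen,1)),yel=(int(k.sum()),A[kk[0]] if len(kk) else 0,A[kk[-1]] if len(kk) else 0),block=(A[b[0]],A[b[-1]]) if len(b) else None)
if __name__=='__main__':
    for t in sys.argv[1:]:
        import os
        c=load(t) if os.path.exists(f'pics/{t}.pkl') else cap('top',t)
        print(t,meas(c))
    s=status.state();print(s['position'],s['finger_gap'],s['t'],s['contact_force'],s['gripper_force'])
E
python3 jaw.py top0 top1 top5
```

```text
top0 {'jaw': (np.float64(100.75), np.float64(122.25), np.float64(111.6)), 'yel': (1580, np.float64(90.0), np.float64(100.25)), 'block': None}
top1 {'jaw': (np.float64(100.75), np.float64(122.25), np.float64(111.6)), 'yel': (1822, np.float64(89.5), np.float64(100.5)), 'block': None}
top5 {'jaw': (np.float64(89.0), np.float64(110.5), np.float64(99.7)), 'yel': (1714, np.float64(77.75), np.float64(87.75)), 'block': (np.float64(20.0), np.float64(63.0))}
[ 515.59100617 -124.6765048   134.23054025] 33.693246461855615 14.125 [ 4.03041324 11.34755324  5.88366548] 22.022996396146937
```

Emit:
step_arm:
  series:
    - [0,0,0,0,0,0,0.7]
    - [0,0,0,0,0,0,0.7]
    - [0,0,0,0,0,0,0.7]
    - [0,0,0,0,0,0,0.7]
    - [0,0,0,0,0,0,-1]
    - [0,0,0,0,0,0,-1]
    - [0,0,0,0,0,0,-1]
    - [0,0,0,0,0,0,-1]
    - [0,0,0,0,0,0,-1]
    - [0,0,0,0,0,0,-1]

```text
t: 15.38
position: [515.3, -124.6, 133.7]
orientation: [3.137, 0.0, 2.816]
contact_force: [4.6, 9.8, 5.1]
finger_gap: 33.6
gripper_force: 22.0
```

```bash
python3 jaw.py top6
```

```text
top6 {'jaw': (np.float64(83.5), np.float64(104.75), np.float64(94.1)), 'yel': (1564, np.float64(73.0), np.float64(82.25)), 'block': (np.float64(20.0), np.float64(59.75))}
[ 515.32085698 -124.57183249  133.72311793] 33.390850749364645 15.425 [4.0056563  9.97862663 4.02028495] 21.99186146397551
```

Emit:
step_arm:
  series:
    - [0,0,0,0,0,0,0.7]
    - [0,0,0,0,0,0,0.7]
    - [0,0,0,0,0,0,0.7]
    - [0,0,0,0,0,0,0.7]
    - [0,0,0,0,0,0,-1]
    - [0,0,0,0,0,0,-1]
    - [0,0,0,0,0,0,-1]
    - [0,0,0,0,0,0,-1]
    - [0,0,0,0,0,0,-1]
    - [0,0,0,0,0,0,-1]

```text
t: 16.68
position: [515.2, -124.5, 133.6]
orientation: [3.137, -0.0, 2.816]
contact_force: [4.7, 10.3, 3.8]
finger_gap: 33.7
gripper_force: 22.0
```

```bash
python3 jaw.py top7
```

```text
top7 {'jaw': (np.float64(78.75), np.float64(100.25), np.float64(89.5)), 'yel': (1584, np.float64(68.0), np.float64(77.0)), 'block': (np.float64(20.0), np.float64(55.25))}
[ 515.22202367 -124.53726892  133.55458554] 33.5650762572641 16.725 [4.31129819 9.71045306 2.32870495] 21.990701107570203
```

Emit:
step_arm:
  series:
    - [0,0,0,0,0,0,0.7]
    - [0,0,0,0,0,0,0.7]
    - [0,0,0,0,0,0,0.7]
    - [0,0,0,0,0,0,0.7]
    - [0,0,0,0,0,0,0.7]

```text
t: 17.35
position: [514.2, -126.6, 132.6]
orientation: [-3.141, -0.001, 2.816]
contact_force: [2.4, 2.5, -1.1]
finger_gap: 77.8
gripper_force: 1.4
```

Emit:
step_arm:
  series:
    - [0,0,0,0,0,0,-1]
    - [0,0,0,0,0,0,-1]
    - [0,0,0,0,0,0,-1]
    - [0,0,0,0,0,0,-1]
    - [0,0,0,0,0,0,-1]
    - [0,0,0,0,0,0,-1]

```text
t: 18.1
position: [515.0, -124.4, 133.7]
orientation: [3.138, -0.001, 2.816]
contact_force: [2.4, 10.2, 2.5]
finger_gap: 33.6
gripper_force: 22.0
```

```bash
python3 jaw.py top8
```

```text
top8 {'jaw': (np.float64(72.75), np.float64(94.0), np.float64(83.4)), 'yel': (1294, np.float64(63.75), np.float64(71.25)), 'block': (np.float64(20.0), np.float64(50.75))}
[ 514.96594313 -124.46344452  133.69164489] 33.68509394741455 18.15 [ 2.36202127 10.62515986  2.81448095] 21.98863894547685
```

Emit:
step_arm:
  series:
    - [0,0,0,0,0,0,0.6]
    - [0,0,0,0,0,0,0.6]
    - [0,0,0,0,0,0,0.6]
    - [0,0,0,0,0,0,0.6]
    - [0,0,0,0,0,0,-1]
    - [0,0,0,0,0,0,-1]
    - [0,0,0,0,0,0,-1]
    - [0,0,0,0,0,0,-1]
    - [0,0,0,0,0,0,-1]
    - [0,0,0,0,0,0,-1]

```text
t: 19.4
position: [515.0, -124.5, 133.7]
orientation: [3.137, -0.001, 2.816]
contact_force: [0.7, 10.9, 4.4]
finger_gap: 33.7
gripper_force: 22.0
```

```bash
python3 jaw.py top9; python3 - <<'E'
from h import *
L=[load('top7')['frame'],load('top9')['frame']]
s=cap('side','side9')['frame'][130:230,230:300]
cv2.imwrite('pics/c9.png',np.hstack([cv2.resize(f[145:215,180:270],(386,300),interpolation=2) for f in L])[:,:,::-1])
a=cv2.imread('pics/c9.png'); b=cv2.resize(s[:,:,::-1],(210,300),interpolation=2); b=np.hstack([b,cv2.resize(load('side3')['frame'][130:230,230:300][:,:,::-1],(210,300),interpolation=2),np.zeros((300,352,3),np.uint8)]); cv2.imwrite('pics/c9.png',np.vstack([a,b]))
E
```

```text
top9 {'jaw': (np.float64(68.5), np.float64(89.75), np.float64(79.0)), 'yel': (276, np.float64(64.0), np.float64(66.0)), 'block': (np.float64(20.0), np.float64(50.75))}
[ 515.03362844 -124.46812662  133.68168733] 33.52797052422914 19.45 [ 1.76777411 11.64369159  3.96936454] 21.98467712762067
```

View pics/c9.png

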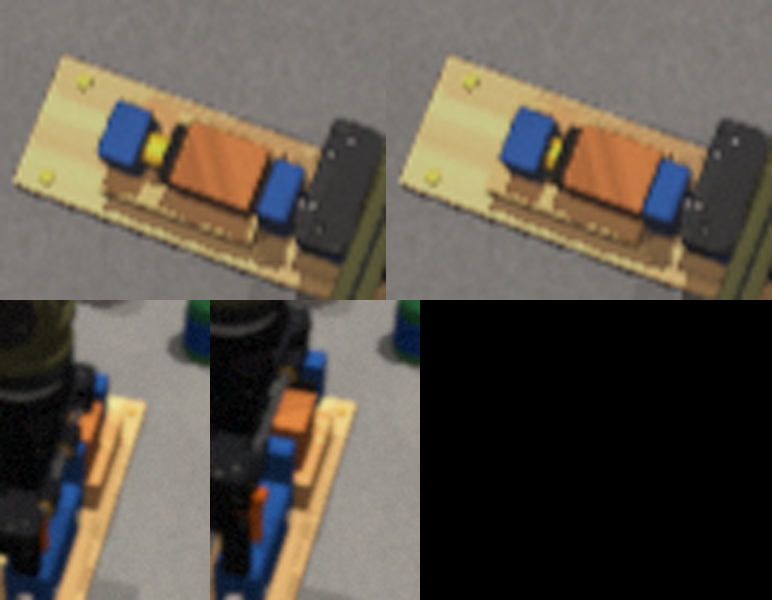

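The block is against the head jaw and the pad is in about 7 of 15 mm (yellow about half its earlier length). The trigger is held fully squeezed, so I'm handing in.

```bash
python3 -c "from bench import job; print(job.close_job())"
```

```text
the job is handed in; nothing more can be done
None
```

The job is handed in: the block stands upright on the rest, gripped between both jaws with the pad about 7 mm of 15 mm in (estimated from the top camera), and the trigger is held fully squeezed.

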